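# Free the drop latch and open the nest box gate

### The job

Open the nest box for cleaning: ease the gate inwards onto its rubber buffer to bring the latch bar out from under the catch's turned-in nose, lift the bar by its knob up out of the catch, and swing the gate wide open, about square to the front. Work gently and by feel, so that bar and gate never press on the catch or buffer with more than 6 N, and do not fling the gate. Then let go, leaving the gate standing open with the bar down in its guide, and all other things where they lie.

Things in the scene. Friction and masses are not known exactly. Their poses are not given: they have to be found in the camera images.
- nestbox: Plywood nest box 236 mm wide, 170 deep, fixed to the bench. Origin on the bench under the middle of its front; +x into the box, +y to the latch side, z up. The gate fills its front, hinged on the -y side; gate top 209 mm high, the sloping roof (up to 240 mm high) begins 25 mm behind the front.
- jamb: Latch side post of the box, 206 mm high; same origin and axes as the nest box. It carries the steel catch, 98 to 112 mm to +y: a hook with a floor 5 mm under the resting bar, an outer lip, and on the lip a 10 mm nose turned in over the bar (underside 185, top 188 mm above the bench). Catch and buffer sit on one slotted plate set up to 4 mm further in or out: not measured.
- gate (a joint): Swing (rad) of the 180 x 194 x 12 mm gate about its upright hinge: 0 flush with the front, grows as the free edge swings out (counterclockwise from above), up to 1.75; stays where left. Negative = pushed in: 1 to 9.5 mm in at the catch (199 mm from the hinge) the bar is clear of the nose, and there the gate meets the rubber buffer (15 N per mm, 177 mm from the hinge). The depth differs each time: feel for it.
- bar (a joint): Lift (rad) of the steel latch bar (12 high, 5 thick, 160 mm long, about 0.11 kg) on its pivot on the gate: 0 level, at rest in its guide staple, 0.24 at the staple's top. The knob is 70 mm and the catch 128 to 142 mm from the pivot, towards the free edge. From 0.16 the bar is over the nose (knob 11 mm up; at 0.24 17 mm). It falls by its own weight.
- knob (a point): Grip point of the bar's knob: a level round steel stub 12 mm thick and 36 mm long, standing out from the bar square to the gate, with a 19 mm end button. The point lies on its axis midway, 18 mm out from the bar's face, 35 mm out from the gate's face, 134 mm from the hinge along the gate, 34 mm below the gate's top. Free to 25 mm on both sides and below.
- gate_hinge (a point): Point on the gate's upright hinge axis, at the height of the latch bar, 175 mm above the bench. The axis is 94 mm to -y of the nest box's origin and 4 mm out from the front.
- pad: Bystander: black rubber sanding pad, 110 x 65 x 26 mm, lying on the bench outside the gate's sweep. Origin: centre of its underside.
- disc: Bystander: smooth maple entrance disc, 72 mm across, 12 mm thick, lying on the bench outside the gate's sweep. Origin: centre of its underside.
- lidbox: Open plywood lid box, 300 x 200 x 65 mm, fixed, its lid laid back on the +y side, up to 155 mm high and 180 mm behind the box. Origin: centre of its underside, x along its length.
- screwdriver: Bystander: chrome screwdriver with a yellow grip, 210 mm long, in the lid box. Origin: under its middle; x along it.
- ridgecap0: Bystander: aluminium roof ridge cap, a bent strip 115 x 60 mm, in the lid box. Origin: under its middle.
- ridgecap1: Bystander: the second such ridge cap, 115 x 60 mm, in the lid box. Origin: under its middle.

How it is judged:
By the outcome, as a careful person would: the job done as asked, in the order asked, and still so for the second after the job is handed in, with the robot touching nothing.
It also fails if it takes over 69 s, if anything falls off the work surface, if the arm or the gripper's body presses on something with over 40 N, if the wrist force passes 120 N, or if a joint passes its speed limit or range.

### The arm

A 6-joint arm with a two-finger parallel gripper is mounted at the origin on the work surface. World frame = base frame: x ahead of the robot, y to its left, z up, the work surface at z = 0. Lengths are in m, angles in rad, forces in N, time in s.
With the tool pointing down it reaches from about 0.425 to 0.95 m from the base axis. Payload 14.7 kg.
Tool frame: the origin (TCP) lies midway between the tips of the shut fingers; the grasp point (between the pads) lies tcp_to_grasp behind it (tcp_to_grasp is the distance from the TCP to the grasp point, in m); x points along the fingers, z is the direction in which the jaws open and shut, and the axes are right-handed (so a half turn about x gives the same grasp; the last joint's range is limited). The gripper opens to 85 mm and grips with 20 to 120 N. Pads are 22 mm wide; open, the fingers measure 114 mm over their backs; the gripper's body (76 mm by 85 mm) begins 54 mm behind the grasp point. The pads swing forward as they close: fully open they stand 13 mm farther back than shut.
Start: joints at [1.183, 0.48, 1.596, -0, 1.065, -0.047], TCP at [0.217, 0.613, 0.231] pointing down, gripper open.
Joint ranges: [-2.75, 2.75], [-0.82, 2.05], [0.23, 2.67], [-1.56, 4.7], [0.09, 2.69], [-2.92, 2.92]. Speed limits (rad/s): [1.89, 1.89, 2.39, 3.01, 3.01, 3.01].

### API

Orientations are given as [roll, pitch, yaw] about the fixed x, y, z axes, in that order (R = Rz(yaw) Ry(pitch) Rx(roll)).
In Python, from plant import * gives the robot as it stands.
- The arm moves only by the tool play_rows, never from a script. Its argument "plan" is a list of rows, each an object of numbers: "rx", "ry", "rz": the turn, a rotation vector about the tool's x, y, z in degrees; "dx", "dy", "dz": the shift along the tool's x, y, z in m; "gripper": the opening in per cent of the stroke, from 0 (shut) to 100 (fully open). A call has 1 to 8 rows; each row is the pose to reach, as a shift and turn from the pose measured when the call began, along the tool's axes at that moment; what a row does not reach only later rows make up. A row lasts 1/10 s, in which the tool goes at most 50 mm and 8.59 degrees, less where a joint would pass 70% of its speed; a pose out of reach is approached as far as the arm can. A call with a gripper value outside its range is refused whole. The fingers move at their own pace and stop on an object; "newtons" is the grip in N (left out, the last holds). Time passes only in rows, so rows that repeat a pose let the fingers close. It gives the time, the measured TCP pose, the force and the opening at its end, in the units of the state.
- get_state(): the state, without advancing time (a new reading comes with each control period).
- snapshot(name): name is "side" or "top"; returns a dict with "frame" (384x512x3 uint8, red, green, blue), "range_z" (384x512 float32, m along the optical axis (not along the pixel's ray), 0 where there is no reading), "fx", "fy", "cx", "cy" (pixels), "k1" (the pictures are not rectified: a ray, as slopes to the right and down, at radius r is drawn at 1 + k1 r^2 times it, then the intrinsics apply), "extrinsics" (4x4, takes a point from world to camera coordinates). Camera axes: x right, y down, z forward; pixel columns grow to the right and rows downward; lengths in m; the calibration is good to about 2 mm. A picture is of the moment at which its call begins.
- sign_off(): hands the job in, once; it reports no verdict.
The state is a dict: "time_s": time; "joint_pos": joint angles; "joint_vel": joint speeds; "tau": joint torques, N m; "ee_pos": TCP position; "tool_rot": TCP orientation; "force": force on the tool from outside, world axes, zero at the start; "moment": the same for the moment, N m; "grip_width": finger opening in m.
Only numpy, scipy, OpenCV 4.12 (cv2) and the standard library are available. Lean on these libraries where they do the work, as an engineer would, in place of code of your own. Each camera call takes 0.05 s, during which the arm holds its last target.

## Working session

There is one attempt and no reset: what is moved stays moved. The work goes in short steps, Python scripts to look and compute and a tool call to move; the robot and the scene stay as the last step left them, time stands still between calls to the robot, and variables do not carry over. Pictures are saved under pics/ and viewed, and the job is handed in when it is done.

Besides the shell and the picture viewer there is one more tool, called after "Request:" in YAML: its name, and indented under it one key for each argument. play_rows: Moves the arm, as the interface text tells. Its arguments: {"type":"object","properties":{"plan":{"type":"array"},"newtons":{"type":"number"}},"required":["plan"]}

```bash
mkdir -p pics; ls
python3 - <<'E'
from plant import *
import cv2,numpy as np
s=get_state();print(s)
for n in("side","top"):
    d=snapshot(n);cv2.imwrite(f"pics/{n}0.png",cv2.resize(d["frame"][:,:,::-1],(800,600)));np.savez(f"{n}0.npz",**d)
    print(n,d["fx"],d["fy"],d["cx"],d["cy"],d["k1"],np.round(d["extrinsics"],4).tolist())
E
```

```text
pics
{'time_s': 0.0, 'joint_pos': array([ 1.18338682e+00,  4.80840146e-01,  1.59686371e+00, -1.43003433e-05,
        1.06510622e+00, -4.65841800e-02]), 'joint_vel': array([ 0.00033154,  0.00018325, -0.00249605,  0.00018978,  0.00115924,
        0.00048183]), 'tau': array([ 8.63577061e-04, -9.50640821e+01, -4.30204475e+01,  2.45119618e-04,
        1.18689137e-02, -6.41722536e-06]), 'ee_pos': array([0.21709181, 0.61223948, 0.23067079]), 'tool_rot': array([ 3.10527734,  1.56957883, -1.94793003]), 'force': array([ 0.27647943,  0.19582066, -0.30040546]), 'moment': array([ 0.04180372,  0.04369859, -0.00184145]), 'grip_width': 0.08569798366673854}
side 418.00247987502627 418.00247987502627 251.2808321980988 190.36603133824133 -0.13162593164696368 [[0.0588, 0.9983, -0.0031, -0.2099], [0.8026, -0.0491, -0.5945, -0.3859], [-0.5936, 0.0325, -0.8041, 1.5102], [0.0, 0.0, 0.0, 1.0]]
top 414.16942644142307 414.16942644142307 256.6455212033353 196.62807230873148 0.030056427893808267 [[-0.0047, -1.0, 0.0068, 0.1675], [-0.9914, 0.0038, -0.1305, 0.5684], [0.1305, -0.0074, -0.9914, 1.3005], [0.0, 0.0, 0.0, 1.0]]
```

View pics/side0.png

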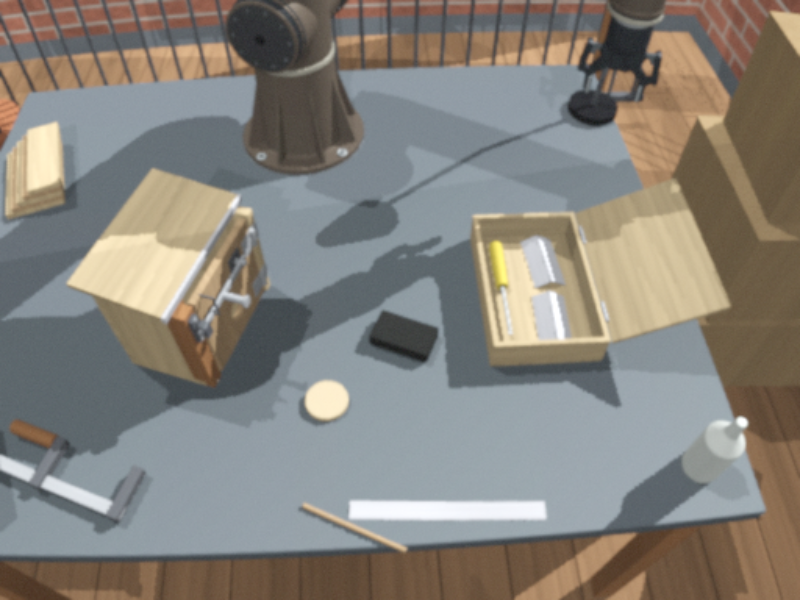

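View pics/top0.png

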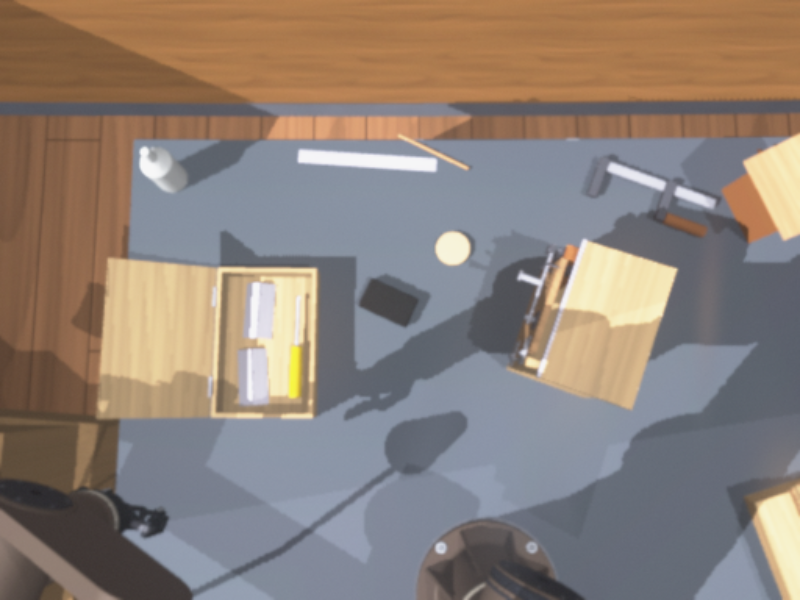

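```bash
cat > h.py <<'E'
import numpy as np,cv2
def load(n): 
    z=np.load(n+".npz"); return {k:z[k] for k in z}
def Kd(d):
    K=np.array([[float(d["fx"]),0,float(d["cx"])],[0,float(d["fy"]),float(d["cy"])],[0,0,1]])
    return K,np.array([float(d["k1"]),0,0,0,0])
def ray(d,uv):
    K,D=Kd(d);p=cv2.undistortPointsIter(np.array(uv,float).reshape(-1,1,2),K,D,None,None,(3,50,1e-10)).reshape(-1,2)
    R=d["extrinsics"][:3,:3];t=d["extrinsics"][:3,3]
    return -R.T@t, np.c_[p,np.ones(len(p))]@R   # dirs with z_cam=1
def onplane(d,uv,z):
    c,v=ray(d,uv); return c+v*((z-c[2])/v[:,2])[:,None]
def cloud(d):
    h,w=d["range_z"].shape;u,v=np.meshgrid(np.arange(w),np.arange(h))
    c,r=ray(d,np.c_[u.ravel(),v.ravel()]);z=d["range_z"].ravel()
    P=c+r*z[:,None];P[z==0]=np.nan;return P.reshape(h,w,3)
def proj(d,P):
    K,D=Kd(d);R=d["extrinsics"][:3,:3];return cv2.projectPoints(np.array(P,float).reshape(-1,1,3),cv2.Rodrigues(R)[0],d["extrinsics"][:3,3],K,D)[0].reshape(-1,2)
E
python3 - <<'E'
from h import *
for n,b in(("side0",(40,100,180,250)),("top0",(310,140,450,270))):
    d=load(n);x0,y0,x1,y1=b;c=d["frame"][y0:y1,x0:x1,::-1]
    cv2.imwrite(f"pics/{n}z.png",cv2.resize(c,None,fx=4 if n=="side0" else 4,fy=4,interpolation=cv2.INTER_CUBIC))
    P=cloud(d)
    Q=P[y0:y1,x0:x1]
    for v in range(0,Q.shape[0],12): print(v+y0,[tuple(np.round(Q[v,u]*1000).astype(int)) if np.isfinite(Q[v,u,0]) else 0 for u in range(0,Q.shape[1],14)])
E
```

```text
100 [(np.int64(31), np.int64(-572), np.int64(0)), (np.int64(39), np.int64(-514), np.int64(1)), (np.int64(43), np.int64(-460), np.int64(0)), (np.int64(43), np.int64(-409), np.int64(-4)), (np.int64(55), np.int64(-353), np.int64(1)), (np.int64(62), np.int64(-299), np.int64(3)), (np.int64(60), np.int64(-250), np.int64(-3)), (np.int64(65), np.int64(-198), np.int64(-2)), (np.int64(70), np.int64(-147), np.int64(-2)), (np.int64(92), np.int64(-93), np.int64(14))]
112 [(np.int64(98), np.int64(-553), np.int64(0)), (np.int64(101), np.int64(-500), np.int64(-2)), (np.int64(110), np.int64(-444), np.int64(2)), (np.int64(111), np.int64(-394), np.int64(-2)), (np.int64(385), np.int64(-224), np.int64(239)), (np.int64(382), np.int64(-188), np.int64(233)), (np.int64(127), np.int64(-240), np.int64(0)), (np.int64(134), np.int64(-190), np.int64(3)), (np.int64(131), np.int64(-142), np.int64(-4)), (np.int64(137), np.int64(-93), np.int64(-2))]
124 [(np.int64(189), np.int64(-518), np.int64(27)), (np.int64(163), np.int64(-485), np.int64(-2)), (np.int64(168), np.int64(-433), np.int64(-1)), (np.int64(177), np.int64
[... 9578 characters left out ...]
int64(402), np.int64(-165), np.int64(236)), (np.int64(402), np.int64(-203), np.int64(235)), (np.int64(402), np.int64(-237), np.int64(246)), (np.int64(403), np.int64(-375), np.int64(-5)), (np.int64(403), np.int64(-419), np.int64(-1))]
260 [(np.int64(365), np.int64(-8), np.int64(-1)), (np.int64(365), np.int64(-54), np.int64(-2)), (np.int64(365), np.int64(-99), np.int64(-1)), (np.int64(365), np.int64(-145), np.int64(-4)), (np.int64(365), np.int64(-190), np.int64(-1)), (np.int64(365), np.int64(-234), np.int64(3)), (np.int64(365), np.int64(-282), np.int64(-4)), (np.int64(365), np.int64(-324), np.int64(4)), (np.int64(365), np.int64(-370), np.int64(2)), (np.int64(364), np.int64(-416), np.int64(0))]
```

View pics/side0z.png

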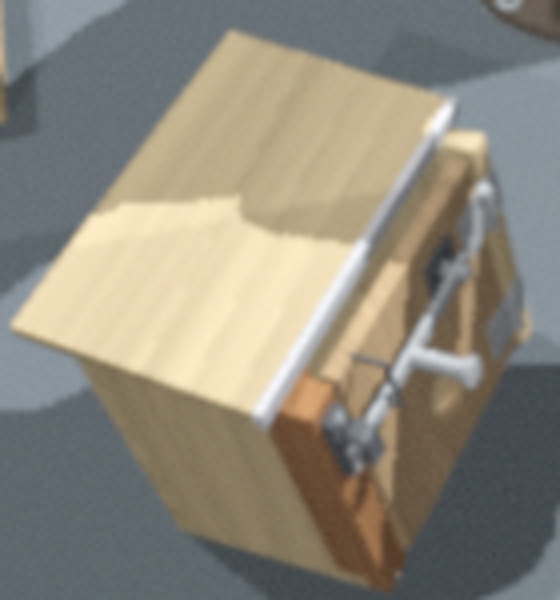

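View pics/top0z.png

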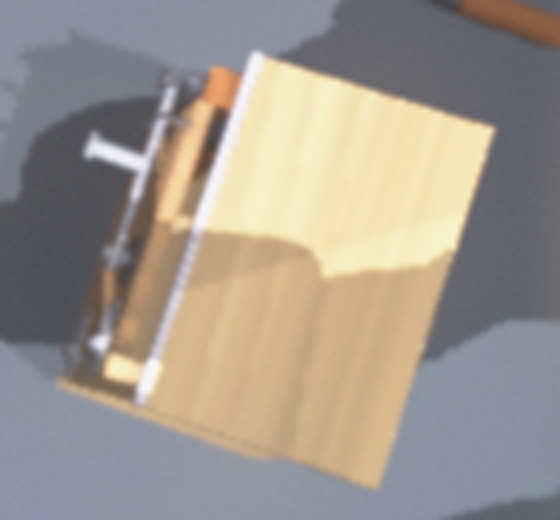

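```bash
cat >> h.py <<'E'
def tri(ds,uvs):
    A=np.zeros((3,3));b=np.zeros(3);L=[]
    for d,uv in zip(ds,uvs):
        c,v=ray(d,[uv]);v=v[0]/np.linalg.norm(v[0]);M=np.eye(3)-np.outer(v,v);A+=M;b+=M@c;L.append((M,c))
    p=np.linalg.solve(A,b);return p,[np.linalg.norm(M@(p-c)) for M,c in L]
E
python3 - <<'E'
from h import *
S=load("side0");T=load("top0")
s=lambda x,y:(40+x/4-.4,100+y/4-.4); t=lambda x,y:(310+x/4-.4,140+y/4-.4)
np.set_printoptions(precision=4,suppress=True)
for n,a,b in(("button",(467,370),(94,148)),("stemroot",(414,357),(143,163)),("barpivot",(483,190),(100,343)),("roofcornerlatch",(262,420),(256,55)),("roofcornerhinge",(448,102),(143,402)),("jambtop in",(302,380),(238,70))):
    print(n,tri([S,T],[s(*a),t(*b)]))
P=cloud(T)
# roof mask: fit box yaw by minAreaRect on roof points
m=(P[...,2]>.15)&(P[...,2]<.26)&(P[...,0]>.33)&(P[...,1]<-.02)
pts=P[m&(P[...,2]>.208)][:,:2].astype(np.float32)
(c,sz,a)=cv2.minAreaRect(pts);print(c,sz,a)
# front plane of gate from side cloud: fit
Q=cloud(S);f=Q[(Q[...,2]>.02)&(Q[...,2]<.15)&(Q[...,0]>.4)&(Q[...,0]<.66)&(Q[...,1]>-.16)&(Q[...,1]<-.0)]
print(len(f))
best=None
rng=np.random.default_rng(0)
for _ in range(2000):
    i=rng.choice(len(f),2,False);e=f[i[1],:2]-f[i[0],:2];n=np.array([-e[1],e[0]])/np.linalg.norm(e)
    k=abs((f[:,:2]-f[i[0],:2])@n)<.003
    if best is None or k.sum()>best.sum():best=k
g=f[best][:,:2];mu=g.mean(0);w=np.linalg.svd(g-mu)[2][0];w=w*np.sign(w[0]);print("front plane",best.sum(),mu,np.degrees(np.arctan2(w[1],w[0])))
E
```

```text
button (array([ 0.6094, -0.0568,  0.1712]), [np.float64(0.00062415032298571), np.float64(0.0006241503229857074)])
stemroot (array([ 0.598 , -0.0912,  0.172 ]), [np.float64(0.001464373843016887), np.float64(0.0014643738430168555)])
barpivot (array([ 0.4668, -0.0562,  0.1769]), [np.float64(0.00035343929081233335), np.float64(0.0003534392908123421)])
roofcornerlatch (array([ 0.6683, -0.1643,  0.2121]), [np.float64(0.00174955959078136), np.float64(0.0017495595907814003)])
roofcornerhinge (array([ 0.4237, -0.0762,  0.2166]), [np.float64(0.0008703311268652557), np.float64(0.0008703311268652374)])
jambtop in (array([ 0.6532, -0.1425,  0.2288]), [np.float64(0.005529143307253713), np.float64(0.0055291433072535996)])
(0.5245773196220398, -0.17238876223564148) (0.21494440734386444, 0.2635340392589569) 69.58294677734375
1549
front plane 1091 [ 0.5517 -0.0894] -20.0005658139085
```

Run:
```python
import plant;print([n for n in dir(plant) if not n.startswith('__')])
from plant import *
print(tcp_to_grasp)
import numpy as np
from scipy.spatial.transform import Rotation as Ro
s=get_state();R=Ro.from_euler('xyz',s['tool_rot']);np.set_printoptions(precision=4,suppress=True)
print(R.as_matrix()); z=R.as_matrix()[:,2];print("z yaw",np.degrees(np.arctan2(z[1],z[0])))
```

```text
['IKError', 'get_state', 'sign_off', 'snapshot', 'tcp_to_grasp']
0.0187
[[-0.0004 -0.9425  0.3342]
 [-0.001   0.3342  0.9425]
 [-1.      0.     -0.0011]]
z yaw 70.47444186104201
```

Request:
play_rows:
  plan:
    - {"dx":-0.04,"dy":0,"dz":0,"rx":0,"gripper":28}
    - {"dx":-0.07,"dy":-0.037,"dz":-0.032,"rx":6,"gripper":28}
    - {"dx":-0.07,"dy":-0.074,"dz":-0.064,"rx":12,"gripper":28}
    - {"dx":-0.07,"dy":-0.111,"dz":-0.096,"rx":18,"gripper":28}
    - {"dx":-0.07,"dy":-0.148,"dz":-0.128,"rx":24,"gripper":28}
    - {"dx":-0.07,"dy":-0.185,"dz":-0.16,"rx":30,"gripper":28}
    - {"dx":-0.07,"dy":-0.222,"dz":-0.192,"rx":36,"gripper":28}
    - {"dx":-0.07,"dy":-0.259,"dz":-0.224,"rx":42,"gripper":28}

```text
schema error: expected keys rx, ry, rz, dx, dy, dz, gripper
```

Request:
play_rows:
  plan:
    - {"dx":-0.04,"dy":0,"dz":0,"rx":0,"ry":0,"rz":0,"gripper":28}
    - {"dx":-0.07,"dy":-0.037,"dz":-0.032,"rx":6,"ry":0,"rz":0,"gripper":28}
    - {"dx":-0.07,"dy":-0.074,"dz":-0.064,"rx":12,"ry":0,"rz":0,"gripper":28}
    - {"dx":-0.07,"dy":-0.111,"dz":-0.096,"rx":18,"ry":0,"rz":0,"gripper":28}
    - {"dx":-0.07,"dy":-0.148,"dz":-0.128,"rx":24,"ry":0,"rz":0,"gripper":28}
    - {"dx":-0.07,"dy":-0.185,"dz":-0.16,"rx":30,"ry":0,"rz":0,"gripper":28}
    - {"dx":-0.07,"dy":-0.222,"dz":-0.192,"rx":36,"ry":0,"rz":0,"gripper":28}
    - {"dx":-0.07,"dy":-0.259,"dz":-0.224,"rx":42,"ry":0,"rz":0,"gripper":28}

```text
time_s: 0.9
ee_pos: [0.3868, 0.3128, 0.3009]
tool_rot: [-2.484, 1.57, -1.991]
force: [1.5, 0.0, 0.1]
grip_width: 0.0239
```

```bash
cat > g.py <<'E'
from plant import *
from h import *
from scipy.spatial.transform import Rotation as Ro
np.set_printoptions(precision=4,suppress=True)
EY=np.array([np.cos(np.radians(20)),-np.sin(np.radians(20)),0]);N=np.array([np.sin(np.radians(20)),np.cos(np.radians(20)),0])
def st():
    s=get_state();return s,np.array(s['ee_pos']),Ro.from_euler('xyz',s['tool_rot'])
def rel(p,Rt):
    s,e,R=st();return R.inv().apply(np.array(p)-e),np.degrees((R.inv()*Rt).as_rotvec())
def down(yaw): # tool x down, z at yaw (deg)
    a=np.radians(yaw);x=np.array([0,0,-1.]);z=np.array([np.cos(a),np.sin(a),0]);return Ro.from_matrix(np.c_[x,np.cross(z,x),z])
E
python3 - <<'E'
from g import *
s,e,R=st();print(s['time_s'],e,s['force'],s['grip_width'],s['joint_pos'])
print(rel([.604,-.073,.28],down(-20)))
E
```

```text
0.9 [0.3868 0.3128 0.3009] [1.4724 0.0483 0.134 ] 0.02394083588432631 [ 0.6195  0.194   1.8474 -0.0007  1.1012  0.1269]
(array([ 0.0212, -0.4426,  0.0088]), array([48.2453, -0.0339,  0.0632]))
```

Request:
play_rows:
  plan:
    - {"dx":0,"dy":-0.045,"dz":0.001,"rx":6,"ry":0,"rz":0,"gripper":28}
    - {"dx":0,"dy":-0.09,"dz":0.002,"rx":12,"ry":0,"rz":0,"gripper":28}
    - {"dx":0,"dy":-0.14,"dz":0.003,"rx":18,"ry":0,"rz":0,"gripper":28}
    - {"dx":0,"dy":-0.19,"dz":0.004,"rx":24,"ry":0,"rz":0,"gripper":28}
    - {"dx":0,"dy":-0.24,"dz":0.005,"rx":30,"ry":0,"rz":0,"gripper":28}
    - {"dx":0.005,"dy":-0.29,"dz":0.006,"rx":36,"ry":0,"rz":0,"gripper":28}
    - {"dx":0.01,"dy":-0.34,"dz":0.007,"rx":42,"ry":0,"rz":0,"gripper":28}
    - {"dx":0.02,"dy":-0.38,"dz":0.008,"rx":48.2,"ry":0,"rz":0,"gripper":28}

```text
time_s: 1.7
ee_pos: [0.5748, -0.0209, 0.2813]
tool_rot: [-0.846, 1.569, -1.199]
force: [-0.0, 0.3, -0.3]
grip_width: 0.0243
```

Run:
```python
from g import *
s,e,R=st();print(s['time_s'],e,s['force'],s['grip_width'],s['joint_pos'])
print(rel([.604,-.073,.26],down(-20)))
d=snapshot("side");cv2.imwrite("pics/side1.png",cv2.resize(d["frame"][80:260,30:270,::-1],None,fx=3.3,fy=3.3,interpolation=cv2.INTER_CUBIC))
```

```text
1.7 [ 0.5748 -0.0209  0.2813] [-0.0373  0.27   -0.2883] 0.024251571885537834 [-0.0882  0.3272  1.712  -0.0015  1.1018  0.266 ]
(array([ 0.0213, -0.0388,  0.0454]), array([-0.2547,  0.0553,  0.0626]))
```

View pics/side1.png

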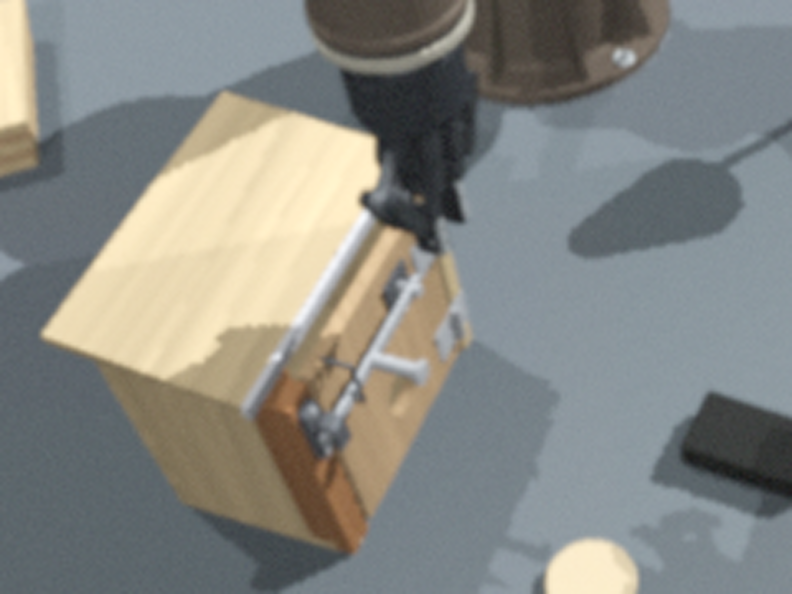

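Request:
play_rows:
  plan:
    - {"dx":0,"dy":-0.02,"dz":0.022,"rx":0,"ry":0,"rz":0,"gripper":28}
    - {"dx":0.01,"dy":-0.041,"dz":0.0455,"rx":-0.2,"ry":0,"rz":0,"gripper":28}
    - {"dx":0.02,"dy":-0.0408,"dz":0.0455,"rx":-0.2,"ry":0,"rz":0,"gripper":28}
    - {"dx":0.04,"dy":-0.0408,"dz":0.0455,"rx":-0.2,"ry":0,"rz":0,"gripper":28}
    - {"dx":0.06,"dy":-0.0408,"dz":0.0455,"rx":-0.2,"ry":0,"rz":0,"gripper":28}
    - {"dx":0.075,"dy":-0.0408,"dz":0.0455,"rx":-0.2,"ry":0,"rz":0,"gripper":28}
    - {"dx":0.075,"dy":-0.0408,"dz":0.0455,"rx":-0.2,"ry":0,"rz":0,"gripper":28}

```text
time_s: 2.45
ee_pos: [0.6031, -0.0788, 0.2021]
tool_rot: [-2.287, 1.566, -2.646]
force: [-0.2, 0.7, 0.1]
grip_width: 0.0239
```

Run:
```python
from g import *
s,e,R=st();print(s['time_s'],e,s['force'],s['grip_width'])
print(rel([.6034,-.0749,.156],down(-20)))
for n,b in(("side",(110,130,190,230)),("top",(300,140,400,240))):
    d=snapshot(n);np.savez(n+"2.npz",**d);x0,y0,x1,y1=b
    cv2.imwrite(f"pics/{n}2.png",cv2.resize(d["frame"][y0:y1,x0:x1,::-1],None,fx=6,fy=6,interpolation=cv2.INTER_CUBIC))
```

```text
2.45 [ 0.6031 -0.0788  0.2021] [-0.1503  0.6998  0.0746] 0.02389451325830497
(array([ 0.0461,  0.004 , -0.0009]), array([-0.543 , -0.1817,  0.2067]))
```

View pics/side2.png

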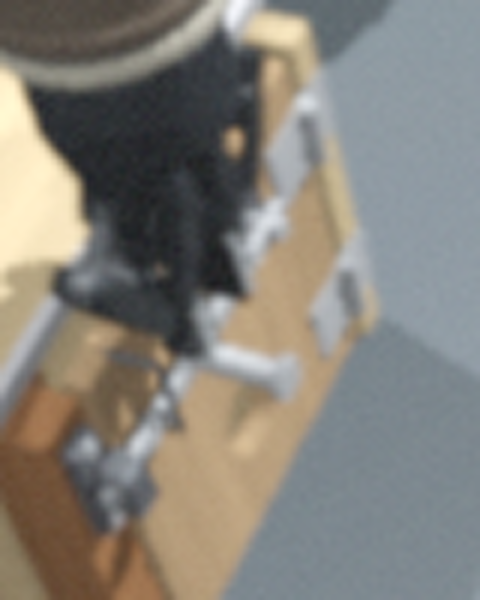

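View pics/top2.png

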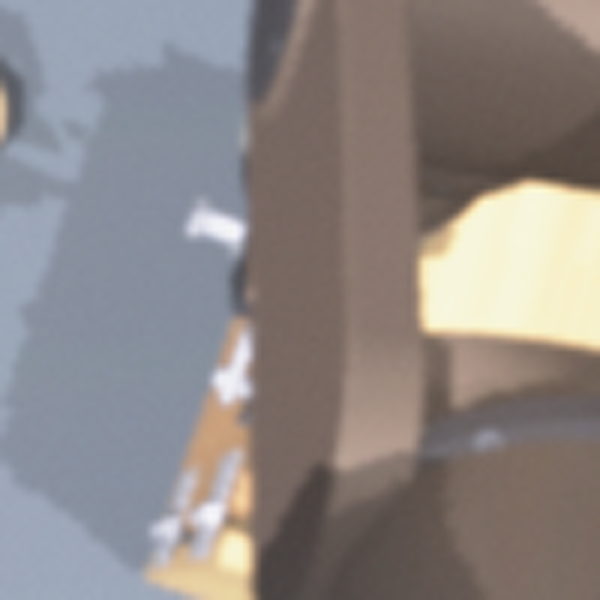

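Run:
```python
from g import *
s,e,R=st()
S=load("side2");T=load("top2")
k=.5926*EY+.138*N;k[2]=.175
print("TCP", (proj(S,[e])-[110,130])*6,(proj(T,[e])-[300,140])*6)
for a in(-.018,0,.018): print(a,(proj(S,[k+a*N])-[110,130])*6,(proj(T,[k+a*N])-[300,140])*6)
for o in(-1,1): print((proj(S,[e+o*.012*R.apply([0,0,1])])-[110,130])*6)
print(tri([S,T],[(110+285/6-.4,130+376/6-.4),(300+199/6-.4,140+217/6-.4)]))
print(e@N,e@EY)
```

```text
TCP [[206.1617 315.7203]] [[258.127  217.2008]]
-0.018 [[196.4659 348.2654]] [[267.7904 241.4853]]
0 [[236.2889 358.3482]] [[232.4625 229.1009]]
0.018 [[276.4912 368.5154]] [[197.1919 216.7328]]
[[219.262 292.885]]
[[192.9073 338.8602]]
(array([ 0.6115, -0.055 ,  0.1732]), [np.float64(0.0011500542568504504), np.float64(0.001150054256850476)])
0.13238004476868723 0.5951370154525044
```

Request:
play_rows:
  plan:
    - {"dx":0,"dy":0.006,"dz":-0.0008,"rx":-0.5,"ry":-0.2,"rz":0.2,"gripper":28}
    - {"dx":0.01,"dy":0.006,"dz":-0.0008,"rx":-0.5,"ry":-0.2,"rz":0.2,"gripper":28}
    - {"dx":0.02,"dy":0.006,"dz":-0.0008,"rx":-0.5,"ry":-0.2,"rz":0.2,"gripper":28}
    - {"dx":0.03,"dy":0.006,"dz":-0.0008,"rx":-0.5,"ry":-0.2,"rz":0.2,"gripper":28}
    - {"dx":0.04,"dy":0.006,"dz":-0.0008,"rx":-0.5,"ry":-0.2,"rz":0.2,"gripper":28}
    - {"dx":0.046,"dy":0.006,"dz":-0.0008,"rx":-0.5,"ry":-0.2,"rz":0.2,"gripper":28}
    - {"dx":0.046,"dy":0.006,"dz":-0.0008,"rx":-0.5,"ry":-0.2,"rz":0.2,"gripper":28}
    - {"dx":0.046,"dy":0.006,"dz":-0.0008,"rx":-0.5,"ry":-0.2,"rz":0.2,"gripper":28}

```text
time_s: 3.35
ee_pos: [0.6059, -0.0735, 0.1583]
tool_rot: [0.115, 1.567, -0.235]
force: [-0.1, -0.6, -0.5]
grip_width: 0.0242
```

Run:
```python
from g import *
s,e,R=st();print(s['time_s'],e,s['force'],s['moment'],s['grip_width'],e@N,e@EY)
t=.5928*EY+.138*N;t[2]=.156
print(rel(t,down(-20)))
for n,b in(("side",(110,130,190,230)),):
    d=snapshot(n);np.savez(n+"3.npz",**d);x0,y0,x1,y1=b
    cv2.imwrite(f"pics/{n}3.png",cv2.resize(d["frame"][y0:y1,x0:x1,::-1],None,fx=6,fy=6,interpolation=cv2.INTER_CUBIC))
```

```text
3.35 [ 0.6059 -0.0735  0.1583] [-0.0815 -0.6357 -0.4928] [-0.0469 -0.0322  0.0305] 0.024183257439876468 0.13818998191269874 0.5944380729979704
(array([ 0.0023, -0.0002, -0.0016]), array([-0.0477,  0.2006, -0.0231]))
```

View pics/side3.png

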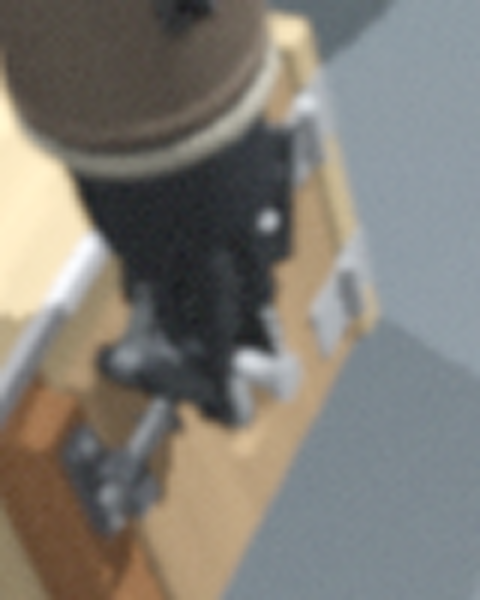

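Request:
play_rows:
  newtons: 30
  plan:
    - {"dx":0.0015,"dy":0.0015,"dz":-0.0012,"rx":0,"ry":0.2,"rz":0,"gripper":28}
    - {"dx":0.0015,"dy":0.0015,"dz":-0.0012,"rx":0,"ry":0.2,"rz":0,"gripper":28}
    - {"dx":0.0015,"dy":0.0015,"dz":-0.0012,"rx":0,"ry":0.2,"rz":0,"gripper":22}
    - {"dx":0.0015,"dy":0.0015,"dz":-0.0012,"rx":0,"ry":0.2,"rz":0,"gripper":18}
    - {"dx":0.0015,"dy":0.0015,"dz":-0.0012,"rx":0,"ry":0.2,"rz":0,"gripper":14}
    - {"dx":0.0015,"dy":0.0015,"dz":-0.0012,"rx":0,"ry":0.2,"rz":0,"gripper":5}
    - {"dx":0.0015,"dy":0.0015,"dz":-0.0012,"rx":0,"ry":0.2,"rz":0,"gripper":5}

```text
time_s: 4.1
ee_pos: [0.6057, -0.0717, 0.1573]
tool_rot: [0.486, 1.569, 0.137]
force: [1.8, 0.4, 1.3]
grip_width: 0.0106
```

```bash
cat > s.py <<'E'
from g import *
s,e,R=st();f=np.array(s['force']);print(s['time_s'],e,"w",s['grip_width'],"n %.2f ey %.2f z %.2f mm"%(e@N*1e3,e@EY*1e3,e[2]*1e3),"F n %.2f ey %.2f z %.2f"%(f@N,f@EY,f[2]),s['moment'],np.degrees((down(-20).inv()*R).as_rotvec()))
E
python3 s.py; python3 s.py
```

```text
4.1 [ 0.6057 -0.0717  0.1573] w 0.010614668968419037 n 139.79 ey 593.72 z 157.33 mm F n 0.98 ey 1.51 z 1.31 [-0.0318 -0.2988 -0.038 ] [ 0.0452 -0.0675  0.0357]
4.1 [ 0.6057 -0.0717  0.1573] w 0.010614668968419037 n 139.79 ey 593.72 z 157.33 mm F n 0.98 ey 1.51 z 1.31 [-0.0318 -0.2988 -0.038 ] [ 0.0452 -0.0675  0.0357]
```

Request:
play_rows:
  plan:
    - {"dx":0,"dy":-0.0002,"dz":5e-05,"rx":0.1,"ry":0,"rz":0,"gripper":5}
    - {"dx":0,"dy":-0.0004,"dz":0.0001,"rx":0.2,"ry":0,"rz":0,"gripper":5}
    - {"dx":0,"dy":-0.0005,"dz":0.0001,"rx":0.2,"ry":0,"rz":0,"gripper":5}

```text
time_s: 4.4
ee_pos: [0.6057, -0.0721, 0.1573]
tool_rot: [0.568, 1.569, 0.214]
force: [1.3, 1.1, 1.4]
grip_width: 0.0106
```

```bash
python3 s.py
```

```text
4.4 [ 0.6057 -0.0721  0.1573] w 0.01062278438226139 n 139.37 ey 593.81 z 157.35 mm F n 1.47 ey 0.87 z 1.37 [ 0.1837 -0.1663 -0.0764] [ 0.2551 -0.0671  0.0426]
```

Request:
play_rows:
  plan:
    - {"dx":0,"dy":-0.00015,"dz":5e-05,"rx":0.06,"ry":0,"rz":0,"gripper":5}
    - {"dx":0,"dy":-0.0003,"dz":5e-05,"rx":0.12,"ry":0,"rz":0,"gripper":5}

```text
time_s: 4.6
ee_pos: [0.6057, -0.0725, 0.1574]
tool_rot: [0.553, 1.569, 0.197]
force: [2.3, 1.1, 1.0]
grip_width: 0.0108
```

```bash
python3 s.py
```

```text
4.6 [ 0.6057 -0.0725  0.1574] w 0.01083800659282725 n 139.07 ey 593.93 z 157.36 mm F n 1.77 ey 1.76 z 1.00 [ 0.1232 -0.2042 -0.0976] [ 0.3834 -0.0734  0.0449]
```

Request:
play_rows:
  plan:
    - {"dx":0,"dy":-0.00015,"dz":5e-05,"rx":0.06,"ry":0,"rz":0,"gripper":5}
    - {"dx":0,"dy":-0.0003,"dz":5e-05,"rx":0.12,"ry":0,"rz":0,"gripper":5}

```text
time_s: 4.8
ee_pos: [0.6056, -0.0727, 0.1573]
tool_rot: [0.586, 1.569, 0.228]
force: [1.6, 1.8, 1.0]
grip_width: 0.0107
```

```bash
python3 s.py
```

```text
4.8 [ 0.6056 -0.0727  0.1573] w 0.010686537882528654 n 138.77 ey 593.95 z 157.33 mm F n 2.24 ey 0.86 z 1.01 [ 0.1623 -0.1791 -0.0948] [ 0.51   -0.0698  0.0459]
```

Request:
play_rows:
  plan:
    - {"dx":0,"dy":-0.00015,"dz":5e-05,"rx":0.06,"ry":0,"rz":0,"gripper":5}
    - {"dx":0,"dy":-0.00025,"dz":5e-05,"rx":0.1,"ry":0,"rz":0,"gripper":5}

```text
time_s: 5.0
ee_pos: [0.6056, -0.073, 0.1573]
tool_rot: [0.58, 1.569, 0.22]
force: [1.4, 1.6, 1.0]
grip_width: 0.0109
```

```bash
python3 s.py
```

```text
5.0 [ 0.6056 -0.073   0.1573] w 0.01087774132790303 n 138.51 ey 594.04 z 157.33 mm F n 1.97 ey 0.77 z 0.96 [ 0.161  -0.1887 -0.0472] [ 0.6172 -0.0724  0.0469]
```

Request:
play_rows:
  plan:
    - {"dx":0,"dy":-0.00015,"dz":5e-05,"rx":0.06,"ry":0,"rz":0,"gripper":5}
    - {"dx":0,"dy":-0.0003,"dz":5e-05,"rx":0.12,"ry":0,"rz":0,"gripper":5}

```text
time_s: 5.2
ee_pos: [0.6055, -0.0733, 0.1574]
tool_rot: [0.574, 1.569, 0.212]
force: [0.8, 0.6, 0.4]
grip_width: 0.0108
```

```bash
python3 s.py
```

```text
5.2 [ 0.6055 -0.0733  0.1574] w 0.010801990346884394 n 138.21 ey 594.11 z 157.37 mm F n 0.78 ey 0.52 z 0.41 [ 0.2022 -0.2576 -0.0928] [ 0.7412 -0.0769  0.049 ]
```

Request:
play_rows:
  plan:
    - {"dx":0,"dy":-0.00015,"dz":5e-05,"rx":0.06,"ry":0,"rz":0,"gripper":5}
    - {"dx":0,"dy":-0.0003,"dz":5e-05,"rx":0.12,"ry":0,"rz":0,"gripper":5}

```text
time_s: 5.4
ee_pos: [0.6055, -0.0736, 0.1573]
tool_rot: [0.561, 1.569, 0.197]
force: [2.0, 0.9, 0.9]
grip_width: 0.0108
```

```bash
python3 s.py
```

```text
5.4 [ 0.6055 -0.0736  0.1573] w 0.010838257707042375 n 137.89 ey 594.18 z 157.35 mm F n 1.55 ey 1.61 z 0.85 [ 0.1712 -0.21   -0.0899] [ 0.8665 -0.0785  0.0485]
```

Request:
play_rows:
  plan:
    - {"dx":0,"dy":-0.00015,"dz":5e-05,"rx":0.06,"ry":0,"rz":0,"gripper":5}
    - {"dx":0,"dy":-0.0003,"dz":8e-05,"rx":0.12,"ry":0,"rz":0,"gripper":5}

```text
time_s: 5.6
ee_pos: [0.6055, -0.074, 0.1574]
tool_rot: [0.556, 1.569, 0.19]
force: [1.5, 0.4, 1.4]
grip_width: 0.0102
```

Request:
play_rows:
  plan:
    - {"dx":0,"dy":-0.00015,"dz":5e-05,"rx":0.06,"ry":0,"rz":0,"gripper":5}
    - {"dx":0,"dy":-0.0003,"dz":8e-05,"rx":0.12,"ry":0,"rz":0,"gripper":5}

```text
time_s: 5.8
ee_pos: [0.6054, -0.0743, 0.1573]
tool_rot: [0.586, 1.569, 0.217]
force: [1.4, 1.3, 0.8]
grip_width: 0.0109
```

Request:
play_rows:
  plan:
    - {"dx":0,"dy":-0.00015,"dz":5e-05,"rx":0.06,"ry":0,"rz":0,"gripper":5}
    - {"dx":0,"dy":-0.0003,"dz":8e-05,"rx":0.12,"ry":0,"rz":0,"gripper":5}

```text
time_s: 6.0
ee_pos: [0.6054, -0.0746, 0.1574]
tool_rot: [0.589, 1.569, 0.218]
force: [0.9, 1.0, 0.5]
grip_width: 0.0109
```

Request:
play_rows:
  plan:
    - {"dx":0,"dy":-0.00015,"dz":5e-05,"rx":0.06,"ry":0,"rz":0,"gripper":5}
    - {"dx":0,"dy":-0.0003,"dz":8e-05,"rx":0.12,"ry":0,"rz":0,"gripper":5}

```text
time_s: 6.2
ee_pos: [0.6053, -0.0749, 0.1573]
tool_rot: [0.623, 1.569, 0.25]
force: [1.7, 1.2, 0.9]
grip_width: 0.0106
```

Request:
play_rows:
  plan:
    - {"dx":0,"dy":-0.00015,"dz":5e-05,"rx":0.06,"ry":0,"rz":0,"gripper":5}
    - {"dx":0,"dy":-0.0003,"dz":8e-05,"rx":0.12,"ry":0,"rz":0,"gripper":5}

```text
time_s: 6.4
ee_pos: [0.6053, -0.0752, 0.1573]
tool_rot: [0.639, 1.569, 0.263]
force: [1.5, 1.1, 1.5]
grip_width: 0.0111
```

```bash
python3 s.py
python3 - <<'E'
from g import *
for n,b in(("side",(110,130,190,230)),):
    d=snapshot(n);np.savez(n+"4.npz",**d);x0,y0,x1,y1=b
    cv2.imwrite(f"pics/{n}4.png",cv2.resize(d["frame"][y0:y1,x0:x1,::-1],None,fx=6,fy=6,interpolation=cv2.INTER_CUBIC))
E
```

```text
6.4 [ 0.6053 -0.0752  0.1573] w 0.01105763389871718 n 136.33 ey 594.48 z 157.32 mm F n 1.60 ey 1.04 z 1.50 [ 0.1341 -0.1803 -0.0913] [ 1.4944 -0.068   0.0491]
```

View pics/side4.png

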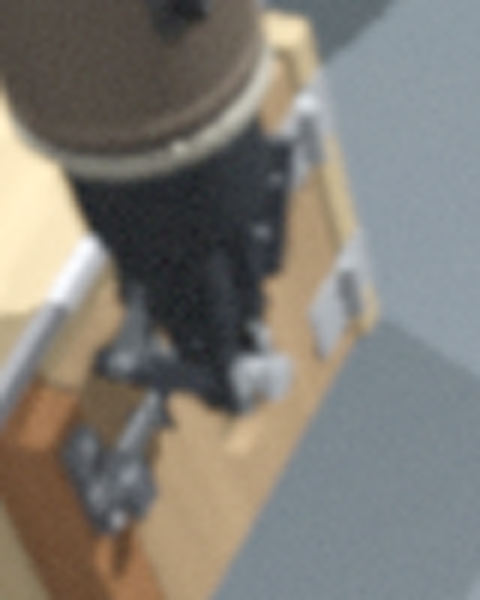

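Request:
play_rows:
  plan:
    - {"dx":0,"dy":-0.00015,"dz":5e-05,"rx":0.06,"ry":0,"rz":0,"gripper":5}
    - {"dx":0,"dy":-0.0003,"dz":8e-05,"rx":0.12,"ry":0,"rz":0,"gripper":5}

```text
time_s: 6.65
ee_pos: [0.6052, -0.0755, 0.1574]
tool_rot: [0.619, 1.569, 0.242]
force: [0.3, 1.4, 1.5]
grip_width: 0.0108
```

Request:
play_rows:
  plan:
    - {"dx":0,"dy":-0.00015,"dz":5e-05,"rx":0.06,"ry":0,"rz":0,"gripper":5}
    - {"dx":0,"dy":-0.0003,"dz":8e-05,"rx":0.12,"ry":0,"rz":0,"gripper":5}

```text
time_s: 6.85
ee_pos: [0.6052, -0.0759, 0.1573]
tool_rot: [0.643, 1.569, 0.263]
force: [1.4, 2.0, 1.6]
grip_width: 0.0108
```

Request:
play_rows:
  plan:
    - {"dx":0,"dy":-0.0001,"dz":3e-05,"rx":0.04,"ry":0,"rz":0,"gripper":5}
    - {"dx":0,"dy":-0.0002,"dz":5e-05,"rx":0.08,"ry":0,"rz":0,"gripper":5}

```text
time_s: 7.05
ee_pos: [0.6052, -0.076, 0.1573]
tool_rot: [0.664, 1.569, 0.283]
force: [1.4, 1.9, 1.5]
grip_width: 0.0109
```

Request:
play_rows:
  plan:
    - {"dx":0,"dy":-0.0001,"dz":3e-05,"rx":0.04,"ry":0,"rz":0,"gripper":5}
    - {"dx":0,"dy":-0.0002,"dz":5e-05,"rx":0.08,"ry":0,"rz":0,"gripper":5}

```text
time_s: 7.25
ee_pos: [0.6051, -0.0761, 0.1573]
tool_rot: [0.77, 1.569, 0.387]
force: [1.8, 3.3, 0.7]
grip_width: 0.0109
```

Request:
play_rows:
  plan:
    - {"dx":0,"dy":0,"dz":0,"rx":0,"ry":0,"rz":0,"gripper":5}

```text
time_s: 7.35
ee_pos: [0.6052, -0.0761, 0.1573]
tool_rot: [0.779, 1.569, 0.396]
force: [0.8, 2.8, 0.9]
grip_width: 0.0108
```

```bash
python3 s.py
```

```text
7.35 [ 0.6052 -0.0761  0.1573] w 0.01080407751401751 n 135.51 ey 594.70 z 157.33 mm F n 2.89 ey -0.20 z 0.89 [ 0.3326 -0.1532 -0.0268] [ 1.917  -0.0677  0.0646]
```

Request:
play_rows:
  plan:
    - {"dx":0,"dy":-0.00015,"dz":3e-05,"rx":0.03,"ry":0,"rz":0,"gripper":5}
    - {"dx":0,"dy":-0.00015,"dz":3e-05,"rx":0.03,"ry":0,"rz":0,"gripper":5}

```text
time_s: 7.55
ee_pos: [0.6051, -0.0761, 0.1573]
tool_rot: [0.861, 1.569, 0.478]
force: [1.0, 3.6, 0.9]
grip_width: 0.0108
```

```bash
python3 s.py
```

```text
7.55 [ 0.6051 -0.0761  0.1573] w 0.010754584658934224 n 135.41 ey 594.67 z 157.34 mm F n 3.73 ey -0.28 z 0.89 [ 0.6007 -0.2203 -0.0951] [ 1.9477 -0.0623  0.0702]
```

Request:
play_rows:
  plan:
    - {"dx":-0.0005,"dy":-0.0001,"dz":0,"rx":0,"ry":0,"rz":0,"gripper":5}
    - {"dx":-0.001,"dy":-0.0001,"dz":0,"rx":0,"ry":0,"rz":0,"gripper":5}
    - {"dx":-0.0015,"dy":-0.0001,"dz":0,"rx":0,"ry":0,"rz":0,"gripper":5}
    - {"dx":-0.0018,"dy":-0.0001,"dz":0,"rx":0,"ry":0,"rz":0,"gripper":5}

```text
time_s: 7.95
ee_pos: [0.6051, -0.0762, 0.1591]
tool_rot: [0.887, 1.569, 0.504]
force: [2.9, 4.0, -3.2]
grip_width: 0.011
```

```bash
python3 s.py
```

```text
7.95 [ 0.6051 -0.0762  0.1591] w 0.011000548627722257 n 135.34 ey 594.68 z 159.10 mm F n 4.79 ey 1.33 z -3.23 [ 0.6632 -0.5108 -0.0657] [ 1.9496 -0.0615  0.073 ]
```

Request:
play_rows:
  plan:
    - {"dx":-0.0002,"dy":0,"dz":0,"rx":0,"ry":0,"rz":0,"gripper":5}
    - {"dx":-0.0003,"dy":0,"dz":0,"rx":0,"ry":0,"rz":0,"gripper":5}

```text
time_s: 8.15
ee_pos: [0.6051, -0.0762, 0.1593]
tool_rot: [0.891, 1.569, 0.508]
force: [2.4, 4.2, -4.1]
grip_width: 0.0105
```

```bash
python3 s.py
```

```text
8.15 [ 0.6051 -0.0762  0.1593] w 0.010454559459033907 n 135.38 ey 594.65 z 159.34 mm F n 4.75 ey 0.88 z -4.06 [ 0.5857 -0.5514 -0.0449] [ 1.9445 -0.0601  0.0718]
```

Request:
play_rows:
  plan:
    - {"dx":-0.0002,"dy":0,"dz":0,"rx":0,"ry":0,"rz":0,"gripper":5}
    - {"dx":-0.0004,"dy":0,"dz":0,"rx":0,"ry":0,"rz":0,"gripper":5}

```text
time_s: 8.35
ee_pos: [0.6051, -0.0762, 0.1597]
tool_rot: [0.889, 1.569, 0.506]
force: [2.7, 4.5, -3.4]
grip_width: 0.011
```

```bash
python3 s.py
```

```text
8.35 [ 0.6051 -0.0762  0.1597] w 0.010962064783172241 n 135.39 ey 594.68 z 159.69 mm F n 5.17 ey 1.03 z -3.42 [ 0.5113 -0.6118 -0.0669] [ 1.9464 -0.0606  0.0722]
```

Request:
play_rows:
  plan:
    - {"dx":-0.0003,"dy":0,"dz":0,"rx":0,"ry":0,"rz":0,"gripper":5}
    - {"dx":-0.0006,"dy":0,"dz":0,"rx":0,"ry":0,"rz":0,"gripper":5}

```text
time_s: 8.55
ee_pos: [0.6051, -0.0762, 0.1603]
tool_rot: [0.971, 1.569, 0.588]
force: [3.1, 3.4, -4.0]
grip_width: 0.0111
```

```bash
python3 s.py
```

```text
8.55 [ 0.6051 -0.0762  0.1603] w 0.011072623239168385 n 135.35 ey 594.63 z 160.25 mm F n 4.26 ey 1.79 z -3.97 [ 0.4606 -0.6104 -0.0717] [ 1.9496 -0.0519  0.0732]
```

Request:
play_rows:
  plan:
    - {"dx":-0.0006,"dy":0,"dz":0,"rx":0,"ry":0,"rz":0,"gripper":5}
    - {"dx":-0.0012,"dy":0,"dz":-0.0001,"rx":0,"ry":0,"rz":0,"gripper":5}
    - {"dx":-0.0018,"dy":0,"dz":-0.0002,"rx":0,"ry":0,"rz":0,"gripper":5}

```text
time_s: 8.85
ee_pos: [0.605, -0.0761, 0.1622]
tool_rot: [0.862, 1.569, 0.479]
force: [3.5, 4.0, -2.9]
grip_width: 0.0107
```

```bash
python3 s.py;python3 - <<'E'
from g import *
for n,b in(("side",(110,130,190,230)),):
    d=snapshot(n);np.savez(n+"5.npz",**d);x0,y0,x1,y1=b
    cv2.imwrite(f"pics/{n}5.png",cv2.resize(d["frame"][y0:y1,x0:x1,::-1],None,fx=6,fy=6,interpolation=cv2.INTER_CUBIC))
E
```

```text
8.85 [ 0.605  -0.0761  0.1622] w 0.010651745280885302 n 135.37 ey 594.54 z 162.16 mm F n 4.92 ey 1.89 z -2.91 [ 0.4585 -0.6629 -0.086 ] [ 1.9468 -0.065   0.0733]
```

View pics/side5.png

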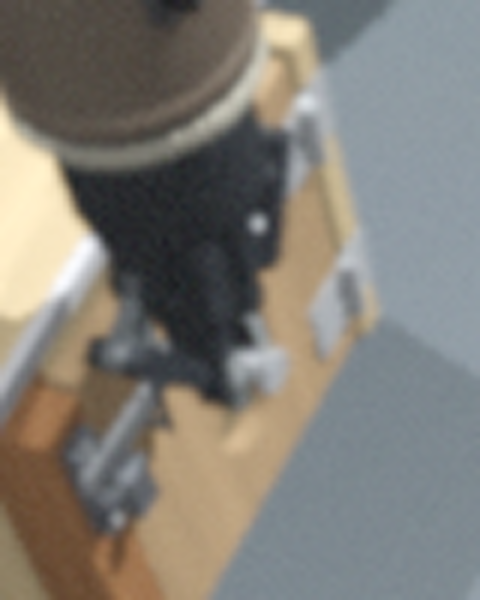

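Request:
play_rows:
  plan:
    - {"dx":-0.0008,"dy":0,"dz":-0.0001,"rx":0,"ry":0,"rz":0,"gripper":5}
    - {"dx":-0.0016,"dy":0,"dz":-0.0002,"rx":0,"ry":0,"rz":0,"gripper":5}
    - {"dx":-0.0024,"dy":0,"dz":-0.0003,"rx":0,"ry":0,"rz":0,"gripper":5}
    - {"dx":-0.0032,"dy":0,"dz":-0.0004,"rx":0,"ry":0,"rz":0,"gripper":5}
    - {"dx":-0.004,"dy":0,"dz":-0.0004,"rx":0,"ry":0,"rz":0,"gripper":5}

```text
time_s: 9.4
ee_pos: [0.6046, -0.076, 0.1664]
tool_rot: [0.791, 1.569, 0.408]
force: [2.5, 3.8, -2.3]
grip_width: 0.0111
```

```bash
python3 s.py
```

```text
9.4 [ 0.6046 -0.076   0.1664] w 0.011070191130877722 n 135.40 ey 594.17 z 166.35 mm F n 4.42 ey 1.03 z -2.34 [ 0.513  -0.6983 -0.0729] [ 1.9483 -0.0772  0.0755]
```

Request:
play_rows:
  plan:
    - {"dx":-0.0008,"dy":0,"dz":-0.0001,"rx":0,"ry":0,"rz":0,"gripper":5}
    - {"dx":-0.0016,"dy":0,"dz":-0.0002,"rx":0,"ry":0,"rz":0,"gripper":5}
    - {"dx":-0.0024,"dy":0,"dz":-0.0004,"rx":0,"ry":0,"rz":0,"gripper":5}
    - {"dx":-0.0032,"dy":0,"dz":-0.0005,"rx":0,"ry":0,"rz":0,"gripper":5}
    - {"dx":-0.004,"dy":0,"dz":-0.0007,"rx":0,"ry":0,"rz":0,"gripper":5}
    - {"dx":-0.0048,"dy":0,"dz":-0.0008,"rx":0,"ry":0,"rz":0,"gripper":5}
    - {"dx":-0.0051,"dy":0,"dz":-0.0008,"rx":0,"ry":0,"rz":0,"gripper":5}

```text
time_s: 10.1
ee_pos: [0.604, -0.0757, 0.1716]
tool_rot: [0.737, 1.569, 0.354]
force: [3.6, 3.6, -3.1]
grip_width: 0.0108
```

```bash
python3 s.py;python3 - <<'E'
from g import *
for n,b in(("side",(110,130,190,230)),):
    d=snapshot(n);np.savez(n+"6.npz",**d);x0,y0,x1,y1=b
    cv2.imwrite(f"pics/{n}6.png",cv2.resize(d["frame"][y0:y1,x0:x1,::-1],None,fx=6,fy=6,interpolation=cv2.INTER_CUBIC))
E
```

```text
10.1 [ 0.604  -0.0757  0.1716] w 0.010784219777101249 n 135.40 ey 593.44 z 171.60 mm F n 4.63 ey 2.10 z -3.08 [ 0.4988 -0.701  -0.0232] [ 1.9504 -0.087   0.0762]
```

View pics/side6.png

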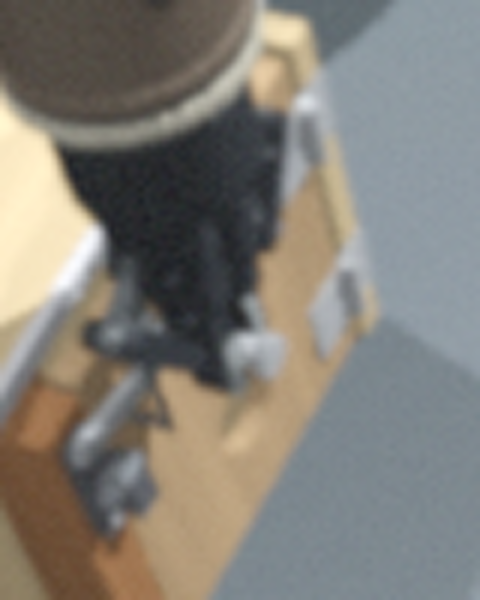

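Run:
```python
import numpy as np
for d in (.3,.7,1.1,1.5,2,2.5,3,4,5,6,8,10,12,14,16,18):
    t=np.radians(d);A,B=.1326,.031
    print(d,"dy %.4f dz %.4f"%(A*np.sin(t)+B*np.cos(t)-B,A*np.cos(t)-B*np.sin(t)-A))
```

```text
0.3 dy 0.0007 dz -0.0002
0.7 dy 0.0016 dz -0.0004
1.1 dy 0.0025 dz -0.0006
1.5 dy 0.0035 dz -0.0009
2 dy 0.0046 dz -0.0012
2.5 dy 0.0058 dz -0.0015
3 dy 0.0069 dz -0.0018
4 dy 0.0092 dz -0.0025
5 dy 0.0114 dz -0.0032
6 dy 0.0137 dz -0.0040
8 dy 0.0182 dz -0.0056
10 dy 0.0226 dz -0.0074
12 dy 0.0269 dz -0.0093
14 dy 0.0312 dz -0.0114
16 dy 0.0353 dz -0.0137
18 dy 0.0395 dz -0.0161
```

Request:
play_rows:
  plan:
    - {"dx":-0.0005,"dy":0.0007,"dz":-0.0002,"rx":-0.3,"ry":0,"rz":0,"gripper":5}
    - {"dx":-0.0005,"dy":0.0016,"dz":-0.0004,"rx":-0.7,"ry":0,"rz":0,"gripper":5}
    - {"dx":-0.0005,"dy":0.0025,"dz":-0.0006,"rx":-1.1,"ry":0,"rz":0,"gripper":5}
    - {"dx":-0.0005,"dy":0.0035,"dz":-0.0009,"rx":-1.5,"ry":0,"rz":0,"gripper":5}

```text
time_s: 10.55
ee_pos: [0.6044, -0.0722, 0.172]
tool_rot: [0.674, 1.569, 0.318]
force: [2.2, -0.1, -3.1]
grip_width: 0.0112
```

```bash
python3 s.py
```

```text
10.55 [ 0.6044 -0.0722  0.172 ] w 0.011209877564401845 n 138.85 ey 592.62 z 172.04 mm F n 0.67 ey 2.12 z -3.10 [-0.1565 -0.5112 -0.0631] [ 0.4114 -0.0817  0.0649]
```

Free so far; go on with the swing, slowly.

Request:
play_rows:
  plan:
    - {"dx":0,"dy":0.0016,"dz":-0.0004,"rx":-0.7,"ry":0,"rz":0,"gripper":5}
    - {"dx":0,"dy":0.0035,"dz":-0.0009,"rx":-1.5,"ry":0,"rz":0,"gripper":5}
    - {"dx":0,"dy":0.0058,"dz":-0.0015,"rx":-2.5,"ry":0,"rz":0,"gripper":5}
    - {"dx":0,"dy":0.0081,"dz":-0.0021,"rx":-3.5,"ry":0,"rz":0,"gripper":5}
    - {"dx":0,"dy":0.0103,"dz":-0.0029,"rx":-4.5,"ry":0,"rz":0,"gripper":5}
    - {"dx":0,"dy":0.0126,"dz":-0.0036,"rx":-5.5,"ry":0,"rz":0,"gripper":5}

```text
time_s: 11.15
ee_pos: [0.6054, -0.0589, 0.1721]
tool_rot: [0.554, 1.569, 0.296]
force: [2.3, -0.6, -3.5]
grip_width: 0.0112
```

```bash
python3 s.py;python3 - <<'E'
from g import *
for n,b in(("side",(110,130,210,230)),):
    d=snapshot(n);np.savez(n+"7.npz",**d);x0,y0,x1,y1=b
    cv2.imwrite(f"pics/{n}7.png",cv2.resize(d["frame"][y0:y1,x0:x1,::-1],None,fx=6,fy=6,interpolation=cv2.INTER_CUBIC))
E
```

```text
11.15 [ 0.6054 -0.0589  0.1721] w 0.011212427595439495 n 151.74 ey 589.05 z 172.07 mm F n 0.26 ey 2.34 z -3.49 [-0.0782 -0.5668 -0.0143] [-5.1812 -0.0893  0.061 ]
```

View pics/side7.png

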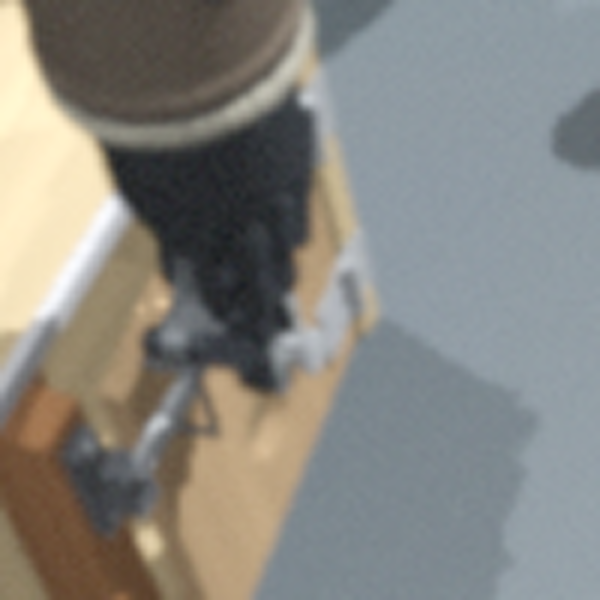

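Request:
play_rows:
  plan:
    - {"dx":0,"dy":0.0023,"dz":-0.0006,"rx":-1,"ry":0,"rz":0,"gripper":5}
    - {"dx":0,"dy":0.0058,"dz":-0.0015,"rx":-2.5,"ry":0,"rz":0,"gripper":5}
    - {"dx":0,"dy":0.0103,"dz":-0.0029,"rx":-4.5,"ry":0,"rz":0,"gripper":5}
    - {"dx":0,"dy":0.0148,"dz":-0.0044,"rx":-6.5,"ry":0,"rz":0,"gripper":5}
    - {"dx":0,"dy":0.0193,"dz":-0.006,"rx":-8.5,"ry":0,"rz":0,"gripper":5}
    - {"dx":0,"dy":0.0237,"dz":-0.0078,"rx":-10.5,"ry":0,"rz":0,"gripper":5}
    - {"dx":0,"dy":0.028,"dz":-0.0098,"rx":-12.5,"ry":0,"rz":0,"gripper":5}
    - {"dx":0,"dy":0.0322,"dz":-0.012,"rx":-14.5,"ry":0,"rz":0,"gripper":5}

```text
time_s: 12.0
ee_pos: [0.6019, -0.0239, 0.1721]
tool_rot: [0.376, 1.569, 0.374]
force: [1.7, 0.3, -2.7]
grip_width: 0.011
```

```bash
cat > s2.py <<'E'
from g import *
s,e,R=st();f=np.array(s['force']);h=.4597*EY+.1087*N
z=R.apply([0,0,1]);yaw=np.degrees(np.arctan2(z[1],z[0]));b=R.apply([0,1,0]);r=e-h
print(s['time_s'],e,"w",s['grip_width'],"theta",yaw+20,"A %.2f B %.2f z %.2f"%(r@z*1e3,r@b*1e3,e[2]*1e3),"F a %.2f b %.2f z %.2f"%(f@z,f@b,f[2]),s['moment'],s['joint_pos'])
E
python3 s2.py
```

```text
12.0 [ 0.6019 -0.0239  0.1721] w 0.010963916331277693 theta 19.92121522127575 A 133.04 B 31.46 z 172.11 F a 1.71 b 0.30 z -2.66 [ 0.0811 -0.5722 -0.0755] [-0.0906  0.4777  1.7696  0.0011  0.8926 -0.0899]
```

Forces are small; continue with the same arc.

Request:
play_rows:
  plan:
    - {"dx":0,"dy":0.0035,"dz":-0.0009,"rx":-1.5,"ry":0,"rz":0,"gripper":5}
    - {"dx":0,"dy":0.0081,"dz":-0.0021,"rx":-3.5,"ry":0,"rz":0,"gripper":5}
    - {"dx":0,"dy":0.0137,"dz":-0.004,"rx":-6,"ry":0,"rz":0,"gripper":5}
    - {"dx":0,"dy":0.0182,"dz":-0.0056,"rx":-8,"ry":0,"rz":0,"gripper":5}
    - {"dx":0,"dy":0.0226,"dz":-0.0074,"rx":-10,"ry":0,"rz":0,"gripper":5}
    - {"dx":0,"dy":0.0269,"dz":-0.0093,"rx":-12,"ry":0,"rz":0,"gripper":5}
    - {"dx":0,"dy":0.0312,"dz":-0.0114,"rx":-14,"ry":0,"rz":0,"gripper":5}
    - {"dx":0,"dy":0.0353,"dz":-0.0137,"rx":-16,"ry":0,"rz":0,"gripper":5}

```text
time_s: 12.8
ee_pos: [0.5881, 0.0118, 0.1721]
tool_rot: [0.142, 1.569, 0.422]
force: [2.0, 0.8, -3.2]
grip_width: 0.0106
```

```bash
python3 s2.py
```

```text
12.8 [0.5881 0.0118 0.1721] w 0.010608841576158426 theta 36.08126944563313 A 133.16 B 31.33 z 172.08 F a 2.15 b 0.16 z -3.20 [ 0.2429 -0.4346 -0.0989] [-0.032   0.4597  1.8026  0.0011  0.8776 -0.3134]
```

Request:
play_rows:
  plan:
    - {"dx":0,"dy":0.0035,"dz":-0.0009,"rx":-1.5,"ry":0,"rz":0,"gripper":5}
    - {"dx":0,"dy":0.0081,"dz":-0.0021,"rx":-3.5,"ry":0,"rz":0,"gripper":5}
    - {"dx":0,"dy":0.0137,"dz":-0.004,"rx":-6,"ry":0,"rz":0,"gripper":5}
    - {"dx":0,"dy":0.0182,"dz":-0.0056,"rx":-8,"ry":0,"rz":0,"gripper":5}
    - {"dx":0,"dy":0.0226,"dz":-0.0074,"rx":-10,"ry":0,"rz":0,"gripper":5}
    - {"dx":0,"dy":0.0269,"dz":-0.0093,"rx":-12,"ry":0,"rz":0,"gripper":5}
    - {"dx":0,"dy":0.0312,"dz":-0.0114,"rx":-14,"ry":0,"rz":0,"gripper":5}
    - {"dx":0,"dy":0.0353,"dz":-0.0137,"rx":-16,"ry":0,"rz":0,"gripper":5}

```text
time_s: 13.6
ee_pos: [0.5649, 0.0422, 0.1721]
tool_rot: [-0.105, 1.569, 0.457]
force: [2.3, 1.6, -2.8]
grip_width: 0.011
```

```bash
python3 s2.py
```

```text
13.6 [0.5649 0.0422 0.1721] w 0.011009650177536287 theta 52.238264754512606 A 133.24 B 31.20 z 172.09 F a 2.80 b 0.07 z -2.80 [ 0.466  -0.4477 -0.1063] [ 0.0205  0.4321  1.8525  0.0011  0.8552 -0.5429]
```

Request:
play_rows:
  plan:
    - {"dx":0,"dy":0.0035,"dz":-0.0009,"rx":-1.5,"ry":0,"rz":0,"gripper":5}
    - {"dx":0,"dy":0.0081,"dz":-0.0021,"rx":-3.5,"ry":0,"rz":0,"gripper":5}
    - {"dx":0,"dy":0.0137,"dz":-0.004,"rx":-6,"ry":0,"rz":0,"gripper":5}
    - {"dx":0,"dy":0.0182,"dz":-0.0056,"rx":-8,"ry":0,"rz":0,"gripper":5}
    - {"dx":0,"dy":0.0226,"dz":-0.0074,"rx":-10,"ry":0,"rz":0,"gripper":5}
    - {"dx":0,"dy":0.0269,"dz":-0.0093,"rx":-12,"ry":0,"rz":0,"gripper":5}
    - {"dx":0,"dy":0.0312,"dz":-0.0114,"rx":-14,"ry":0,"rz":0,"gripper":5}
    - {"dx":0,"dy":0.0353,"dz":-0.0137,"rx":-16,"ry":0,"rz":0,"gripper":5}

```text
time_s: 14.4
ee_pos: [0.5342, 0.0651, 0.1721]
tool_rot: [-0.346, 1.569, 0.499]
force: [1.3, 2.9, -3.2]
grip_width: 0.0105
```

```bash
python3 s2.py
```

```text
14.4 [0.5342 0.0651 0.1721] w 0.010517715300188277 theta 68.39413739700123 A 133.35 B 31.02 z 172.07 F a 3.06 b 0.94 z -3.24 [ 0.6449 -0.2938 -0.0503] [ 0.0642  0.3964  1.916   0.0012  0.8273 -0.7812]
```

Request:
play_rows:
  plan:
    - {"dx":0,"dy":0.0035,"dz":-0.001,"rx":-1.5,"ry":0,"rz":0,"gripper":5}
    - {"dx":0,"dy":0.0081,"dz":-0.0023,"rx":-3.5,"ry":0,"rz":0,"gripper":5}
    - {"dx":0,"dy":0.0137,"dz":-0.0042,"rx":-6,"ry":0,"rz":0,"gripper":5}
    - {"dx":0,"dy":0.0182,"dz":-0.0058,"rx":-8,"ry":0,"rz":0,"gripper":5}
    - {"dx":0,"dy":0.0226,"dz":-0.0077,"rx":-10,"ry":0,"rz":0,"gripper":5}
    - {"dx":0,"dy":0.0269,"dz":-0.0096,"rx":-12,"ry":0,"rz":0,"gripper":5}
    - {"dx":0,"dy":0.0312,"dz":-0.0117,"rx":-14,"ry":0,"rz":0,"gripper":5}
    - {"dx":0,"dy":0.0353,"dz":-0.014,"rx":-16,"ry":0,"rz":0,"gripper":5}

```text
time_s: 15.2
ee_pos: [0.4983, 0.0784, 0.1721]
tool_rot: [-0.55, 1.568, 0.577]
force: [1.2, 6.2, -2.1]
grip_width: 0.0111
```

```bash
python3 s2.py
```

```text
15.2 [0.4983 0.0784 0.1721] w 0.011052920352901568 theta 84.53581076375042 A 133.41 B 30.86 z 172.12 F a 6.15 b 1.59 z -2.10 [ 1.1283 -0.2306 -0.1309] [ 0.0951  0.3537  1.9896  0.0017  0.7961 -1.0325]
```

Request:
play_rows:
  plan:
    - {"dx":0,"dy":0.0035,"dz":-0.0006,"rx":-1.5,"ry":0,"rz":0,"gripper":5}
    - {"dx":0,"dy":0.0069,"dz":-0.0014,"rx":-3,"ry":0,"rz":0,"gripper":5}
    - {"dx":0,"dy":0.0098,"dz":-0.0022,"rx":-4.3,"ry":0,"rz":0,"gripper":5}
    - {"dx":0,"dy":0.0121,"dz":-0.003,"rx":-5.3,"ry":0,"rz":0,"gripper":5}
    - {"dx":0,"dy":0.0132,"dz":-0.0033,"rx":-5.8,"ry":0,"rz":0,"gripper":5}
    - {"dx":0,"dy":0.0132,"dz":-0.0033,"rx":-5.8,"ry":0,"rz":0,"gripper":5}

```text
time_s: 15.8
ee_pos: [0.4846, 0.0809, 0.172]
tool_rot: [-0.59, 1.569, 0.638]
force: [-1.5, -4.0, -4.2]
grip_width: 0.0105
```

```bash
python3 s2.py;python3 - <<'E'
from g import *
for n,b in(("side",(100,90,300,240)),):
    d=snapshot(n);np.savez(n+"8.npz",**d);x0,y0,x1,y1=b
    cv2.imwrite(f"pics/{n}8.png",cv2.resize(d["frame"][y0:y1,x0:x1,::-1],None,fx=4,fy=4,interpolation=cv2.INTER_CUBIC))
E
```

```text
15.8 [0.4846 0.0809 0.172 ] w 0.010537031189114325 theta 90.34584027794264 A 133.50 B 31.02 z 171.99 F a -4.32 b 0.08 z -4.16 [-0.4878  0.168  -0.0641] [ 0.1029  0.3376  2.0172  0.0014  0.7852 -1.1258]
```

View pics/side8.png

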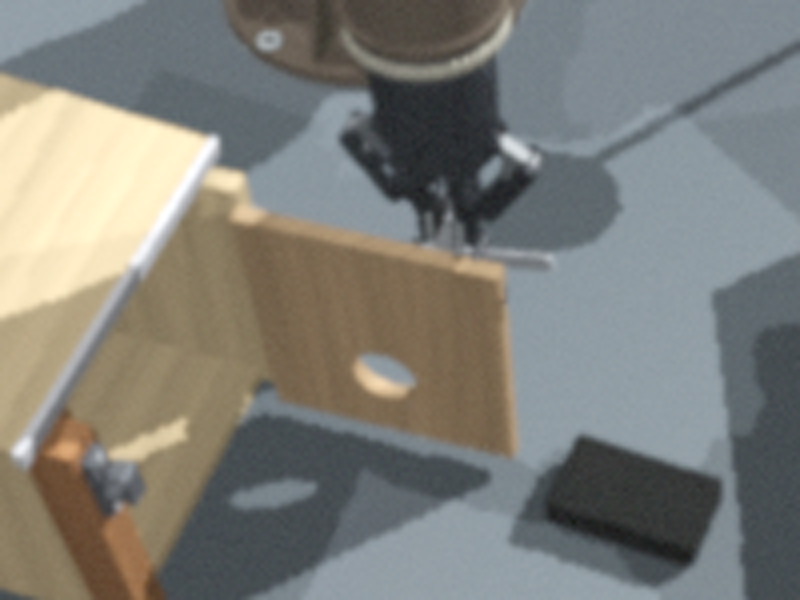

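Request:
play_rows:
  plan:
    - {"dx":0.002,"dy":0,"dz":0.0001,"rx":0,"ry":0,"rz":0,"gripper":5}
    - {"dx":0.004,"dy":0,"dz":0.0004,"rx":0,"ry":0,"rz":0,"gripper":5}
    - {"dx":0.006,"dy":0,"dz":0.0006,"rx":0,"ry":0,"rz":0,"gripper":5}
    - {"dx":0.008,"dy":0,"dz":0.0008,"rx":0,"ry":0,"rz":0,"gripper":5}
    - {"dx":0.01,"dy":0,"dz":0.0009,"rx":0,"ry":0,"rz":0,"gripper":5}
    - {"dx":0.012,"dy":0,"dz":0.001,"rx":0,"ry":0,"rz":0,"gripper":5}
    - {"dx":0.0138,"dy":0,"dz":0.001,"rx":0,"ry":0,"rz":0,"gripper":5}
    - {"dx":0.0142,"dy":0,"dz":0.001,"rx":0,"ry":0,"rz":0,"gripper":5}

```text
time_s: 16.65
ee_pos: [0.4851, 0.082, 0.1576]
tool_rot: [-0.59, 1.569, 0.638]
force: [0.1, 1.5, 2.8]
grip_width: 0.0107
```

```bash
python3 s2.py
```

```text
16.65 [0.4851 0.082  0.1576] w 0.010702360218155677 theta 90.32672151095244 A 134.71 B 30.89 z 157.64 F a 1.43 b 0.40 z 2.80 [ 0.0827  0.0922 -0.0798] [ 0.1049  0.3597  2.0294  0.0016  0.7507 -1.1237]
```

Request:
play_rows:
  plan:
    - {"dx":0,"dy":0,"dz":0,"rx":0,"ry":0,"rz":0,"gripper":14}
    - {"dx":0,"dy":0,"dz":0,"rx":0,"ry":0,"rz":0,"gripper":20}
    - {"dx":0,"dy":0,"dz":0,"rx":0,"ry":0,"rz":0,"gripper":28}
    - {"dx":0,"dy":0,"dz":0,"rx":0,"ry":0,"rz":0,"gripper":28}
    - {"dx":0,"dy":0,"dz":0,"rx":0,"ry":0,"rz":0,"gripper":28}

```text
time_s: 17.15
ee_pos: [0.4851, 0.0819, 0.1577]
tool_rot: [-0.608, 1.569, 0.619]
force: [-0.4, -0.6, 0.5]
grip_width: 0.0235
```

```bash
python3 s2.py;python3 - <<'E'
from g import *
for n,b in(("side",(100,90,300,240)),("top",(200,140,400,290))):
    d=snapshot(n);np.savez(n+"9.npz",**d);x0,y0,x1,y1=b
    cv2.imwrite(f"pics/{n}9.png",cv2.resize(d["frame"][y0:y1,x0:x1,::-1],None,fx=4,fy=4,interpolation=cv2.INTER_CUBIC))
E
```

```text
17.15 [0.4851 0.0819 0.1577] w 0.02354460268420987 theta 90.32279008517465 A 134.63 B 30.89 z 157.68 F a -0.66 b 0.21 z 0.51 [-0.036   0.0202  0.0352] [ 0.1048  0.3596  2.0294  0.0015  0.7507 -1.1237]
```

View pics/side9.png

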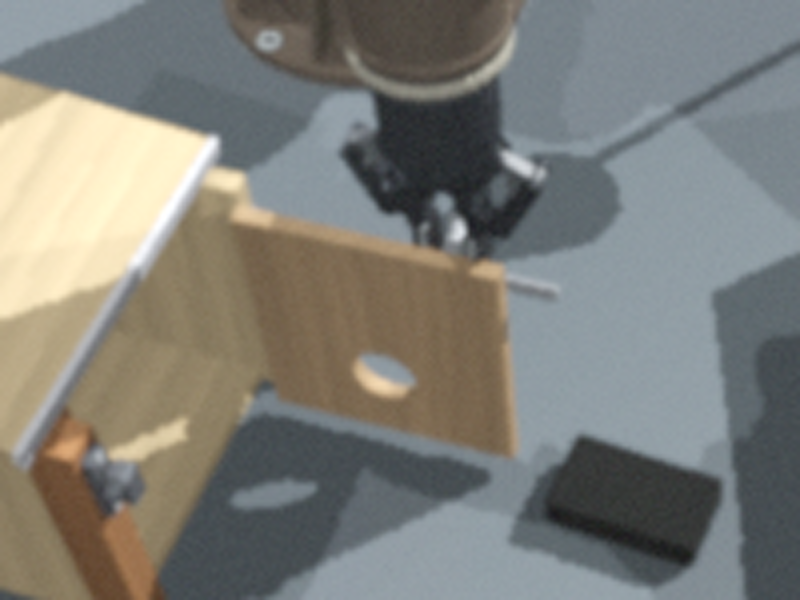

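View pics/top9.png

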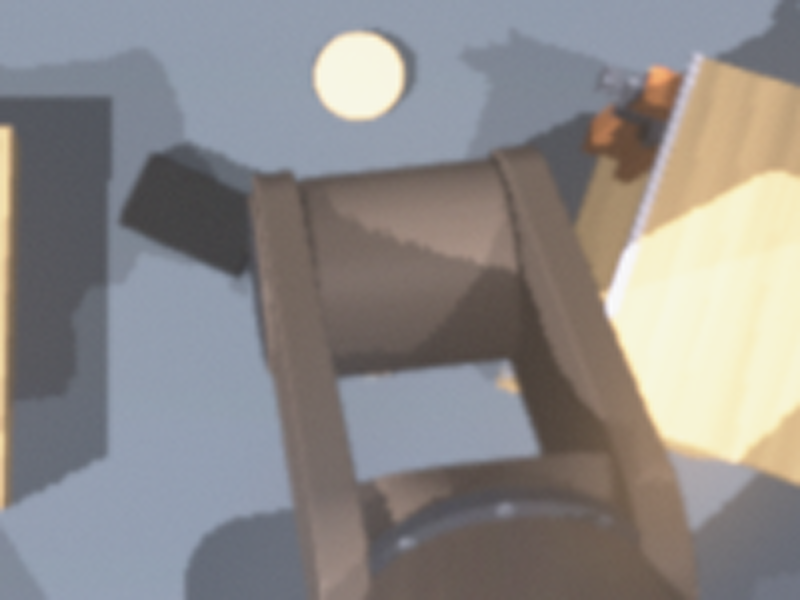

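Request:
play_rows:
  plan:
    - {"dx":-0.008,"dy":0,"dz":0,"rx":0,"ry":0,"rz":0,"gripper":28}
    - {"dx":-0.02,"dy":0,"dz":0,"rx":0,"ry":0,"rz":0,"gripper":28}
    - {"dx":-0.035,"dy":0,"dz":0,"rx":0,"ry":0,"rz":0,"gripper":28}
    - {"dx":-0.055,"dy":0,"dz":0,"rx":0,"ry":0,"rz":0,"gripper":28}
    - {"dx":-0.08,"dy":0,"dz":0,"rx":0,"ry":0,"rz":0,"gripper":28}
    - {"dx":-0.11,"dy":0,"dz":0,"rx":0,"ry":0,"rz":0,"gripper":28}
    - {"dx":-0.14,"dy":0.0,"dz":0.0,"rx":0,"ry":0,"rz":0,"gripper":28}
    - {"dx":-0.15,"dy":0.0,"dz":0.0,"rx":0,"ry":0,"rz":0,"gripper":28}

```text
time_s: 18.05
ee_pos: [0.486, 0.0819, 0.3117]
tool_rot: [-0.963, 1.564, 0.264]
force: [0.7, -0.4, -0.5]
grip_width: 0.0238
```

```bash
python3 s2.py;python3 - <<'E'
from g import *
print(rel([.4,.35,.32],down(70)))
E
```

```text
18.05 [0.486  0.0819 0.3117] w 0.023782075074613277 theta 90.32474893187228 A 135.88 B 28.46 z 311.65 F a -0.19 b -0.76 z -0.47 [-0.0191 -0.0147 -0.0026] [ 0.1046  0.1728  1.8466  0.0012  1.1153 -1.1234]
(array([-0.0084,  0.1712,  0.2235]), array([0.3241, 0.2263, 0.3236]))
```

Request:
play_rows:
  plan:
    - {"dx":-0.002,"dy":0.02,"dz":0.025,"rx":0,"ry":0,"rz":0,"gripper":28}
    - {"dx":-0.004,"dy":0.045,"dz":0.055,"rx":0,"ry":0,"rz":0,"gripper":28}
    - {"dx":-0.006,"dy":0.07,"dz":0.09,"rx":0,"ry":0,"rz":0,"gripper":28}
    - {"dx":-0.008,"dy":0.095,"dz":0.125,"rx":0,"ry":0,"rz":0,"gripper":28}
    - {"dx":-0.008,"dy":0.12,"dz":0.155,"rx":0,"ry":0,"rz":0,"gripper":28}
    - {"dx":-0.008,"dy":0.145,"dz":0.19,"rx":0,"ry":0,"rz":0,"gripper":28}
    - {"dx":-0.008,"dy":0.165,"dz":0.215,"rx":0,"ry":0,"rz":0,"gripper":28}
    - {"dx":-0.008,"dy":0.17,"dz":0.22,"rx":0,"ry":0,"rz":0,"gripper":28}

```text
time_s: 18.85
ee_pos: [0.3987, 0.3489, 0.3199]
tool_rot: [-0.862, 1.564, 0.368]
force: [0.2, 0.6, 0.2]
grip_width: 0.0239
```

Request:
play_rows:
  plan:
    - {"dx":0,"dy":0,"dz":0,"rx":0,"ry":0,"rz":0,"gripper":28}
    - {"dx":0,"dy":0,"dz":0,"rx":0,"ry":0,"rz":0,"gripper":28}
    - {"dx":0,"dy":0,"dz":0,"rx":0,"ry":0,"rz":0,"gripper":28}

```text
time_s: 19.15
ee_pos: [0.399, 0.3479, 0.32]
tool_rot: [-0.898, 1.564, 0.331]
force: [-0.2, 0.6, 0.8]
grip_width: 0.0238
```

Run:
```python
from g import *
for n in("side","top"):
    d=snapshot(n);np.savez(n+"10.npz",**d)
    cv2.imwrite(f"pics/{n}10.png",cv2.resize(d["frame"][80:280,(60 if n=="side" else 190):(320 if n=="side" else 450),::-1],None,fx=3,fy=3,interpolation=cv2.INTER_CUBIC))
S=load("side10");Q=cloud(load("top10"))
# gate top edge
m=(Q[...,2]>.195)&(Q[...,2]<.222)&(Q[...,0]>.42)&(Q[...,0]<.58)&(Q[...,1]>-.04)&(Q[...,1]<.15)
p=Q[m][:,:2];print(len(p))
if len(p)>10:
    mu=p.mean(0);w=np.linalg.svd(p-mu)[2][0];w*=np.sign(w[1]);print("gate yaw",np.degrees(np.arctan2(w[1],w[0]))," theta",np.degrees(np.arctan2(w[1],w[0]))+20,p.min(0),p.max(0))
print(get_state()['time_s'],get_state()['force'])
```

```text
292
gate yaw 70.66868357345349  theta 90.66868357345349 [ 0.4797 -0.0388] [0.5455 0.1121]
19.25 [-0.0134  0.0821 -0.0808]
```

View pics/side10.png

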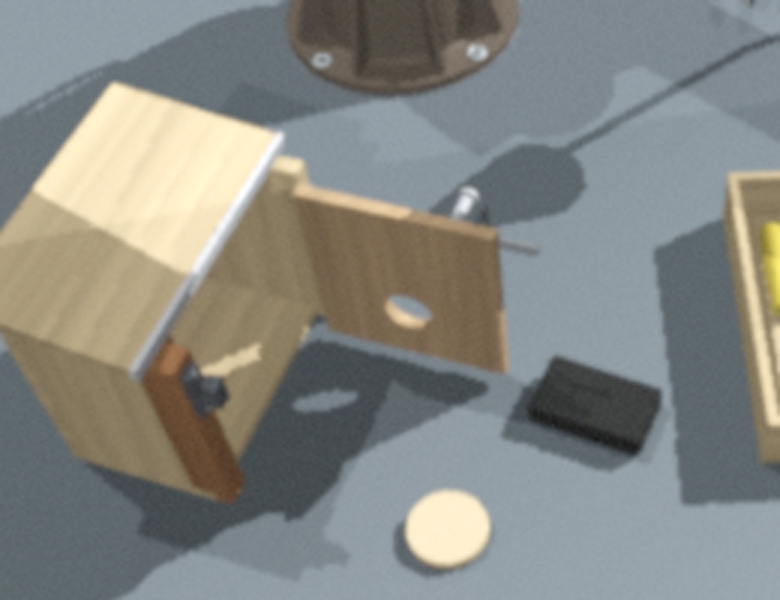

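View pics/top10.png

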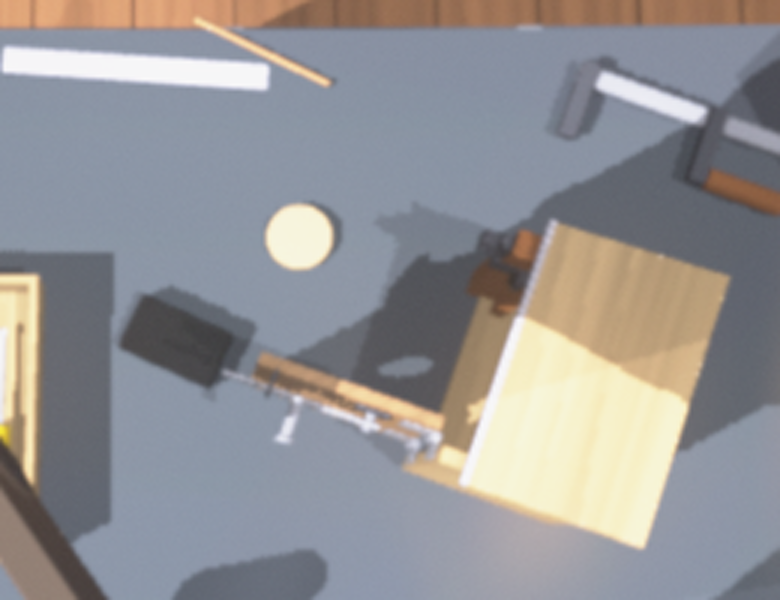

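Run:
```python
from plant import *
print(sign_off())
```

```text
the job is handed in; nothing more can be done
None
```

The nest box is open and the job is handed in: the gate stands about square to the front, and the bar looks level and down in its guide. The arm is well clear of everything.

- **Finding the catch:** I gripped the knob and pushed the gate in, in steps of 0.2 to 0.3 mm. It met the rubber buffer about 4.3 mm in at the knob, which is about 6.4 mm at the catch.
- **Lifting the bar:** I lifted the knob 14 mm, and the bar passed inside the nose and over it. The force along the push direction at the wrist peaked at about 5.2 N, which I estimate at no more than 4 N on the buffer. The wrist's downward load during the lift stayed at 2 to 4 N and did not climb, so I saw no sign of the bar pressing on the nose. These are inferred from the wrist; the catch and buffer forces were not measured directly.
- **Swinging and letting go:** I swung the gate at about 20°/s, lowered the bar onto its guide, let go and backed off upwards.
- **Last checks:**
  - **Gate:** the depth picture puts it at 90.7° and the tool's turn at 90.3°, which agree.
  - **Bar:** its tip runs parallel to the gate's top edge. I judged this by eye from the picture and did not measure its height.
  - **Disc and pad:** both look unmoved.
  - **Lid box:** the final crop shows only its edge and one end of the screwdriver. I did not check the rest of it, though the arm stayed above it throughout.
- **One odd reading:** near the end of the swing, the force along the gate at the knob reached 6 N and then swung back to -4 N. My hinge position was slightly off, and by then the gate was well clear of the catch and buffer.

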